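# Load the water filter cartridge and clamp it home

### The job

Stand the filter cartridge in the well of the water filter and let go of it while it still rests high on the stiff seat; do not push it in by hand. Then swing the open steel clamp over and press gently on its handle until the foot has driven the cartridge fully home, never harder than about 2.5 kg, so that clamp and cartridge stay down when you let go. Leave the other kitchen things where they are.

Things in the scene. Friction and masses are not known exactly. Their poses are not given: they have to be found in the camera images.
- cartridge_center (a point): Centre of the loose filter cartridge: a grey plastic upright block 46 mm (its x) x 30 mm (its y) x 70 mm high with three dark grooves round it and a dark spot on its flat top, about 160 g, standing on the plank. This point is 35 mm above its underside, 35 mm below its top. The lowest 6 mm are 3 mm slimmer. Grip it across the 30 mm, within 20 mm of the top.
- cradle: The water filter's white plastic housing, fixed to the plank; origin at the centre of its underside, below the middle of the well; z up. Block 90 mm (x) x 74 mm (y) x 54 mm high. The cartridge's x must lie along the housing's x (either way round). A tower 44 mm wide at x = 45 to 75 mm carries the clamp's hinge between two cheeks 117 mm high.
- well_mouth (a point): Centre of the well's mouth at the housing's rim, 54 mm up. Well 48.4 mm (x) x 32.4 mm (y), mouth bevelled 3 mm. In it a stiff springless seat, top 30 mm below the rim: the cartridge set on it has its centre 5 mm above this point. The seat yields to about 14 N plus 0.15 N per mm/s, stays where left, and sinks 12 mm to a hard stop: fully home, cartridge centre 7 mm below this point.
- clamp (a joint): Angle of the steel clamp arm about its hinge, rad: 0 = level over the well (arm pointing to the housing's -x), growing as it opens upwards; 1.57 is upright; it starts open beyond upright, end of travel 2.3. Stiff hinge (0.15 N m), stays where left. With the cartridge fully home it stands anywhere from -0.02 to 0.22, first touch about 0.2 higher.
- clamp_hinge (a point): The clamp's hinge line (along the housing's y), at x = 60 mm, z = 105 mm of the housing. Under the arm, 60 mm from the hinge, a round rubber foot (16 mm across) meets the middle of the cartridge's top. The foot is screwed out differently each time, by up to 12 mm, so the clamp's final angle is not known beforehand: feel for the hard stop.
- clamp_handle (a point): Middle of the outer face (top face when closed) of the clamp's flat handle, 135 mm from the hinge, 6 mm off the arm's mid-plane. Arm 22 mm wide, 12 mm thick; handle plate 40 mm long, 46 wide, 12 thick, ending 155 mm from the hinge. Driving the seat takes 7 to 9 N down on the handle; at the stop the force climbs at once: 12 to 20 N is a firm press, over 28 N breaks it.
- soap_dish: blue plastic soap dish with a flat hinged lid, shut, 114 x 79 x 37; sizes in mm; loose, a bystander; origin at the middle of its underside
- mug: white enamel mug, 82 across, 82 high, handle at its +y; sizes in mm; loose, a bystander; origin at the middle of its underside
- tin: round stainless steel scourer tin, 92 across, 54 high; sizes in mm; loose, a bystander; origin at the middle of its underside
- jar: small glass jar with a twist cap, 60 across, 85 high; sizes in mm; loose, a bystander; origin at the middle of its underside
- brush: green dish brush lying flat, long axis its x; sizes in mm; loose, a bystander; origin at the middle of its underside
- spoon: steel spoon lying flat, long axis its x, 20 to 30 high; sizes in mm; loose, a bystander; origin at the middle of its underside
There are look-alikes about, which are no part of the job. What is shaped like the cradle but turquoise is not meant. What is shaped like the part that bears cartridge_center but green is not meant.

How it is judged (in metres and radians):
On the way, in this order (a step that is already met when the one before it is completed fails the run):
1. The cartridge stands in the well on the raised seat (sunk no more than 5 mm), upright, let go, with the clamp still off it (x of cartridge_center in the frame of cradle between -0.004 and 0.004 m and y of cartridge_center in the frame of cradle between -0.004 and 0.004 m and z of cartridge_center in the frame of cradle between 0.054 and 0.0605 m and angle between cartridge_center's own z axis and vertical below 0.08 rad and value of joint clamp above 0.5 rad and contact force between the fingers and cartridge below 0.1 N), for 0.2 s.
2. The clamp has driven the cartridge fully home (x of cartridge_center in the frame of cradle between -0.004 and 0.004 m and y of cartridge_center in the frame of cradle between -0.004 and 0.004 m and z of cartridge_center in the frame of cradle below 0.0487 m and value of joint clamp below 0.27 rad), for 0.2 s.
At the end, for the whole second after the job is handed in: The cartridge is upright (within 0.06 rad) in the well, centred within 4 mm, its centre less than 48.7 mm above the housing's underside (within 1.7 mm of fully home), at rest; the clamp is down on it (joint below 0.27 rad) (all of step 2 and angle between cartridge_center's own z axis and vertical below 0.06 rad and linear speed of cartridge below 0.01 m/s); the robot touches nothing.
It fails at once if The cartridge is pushed down (more than 5 mm) into the well by hand (horizontal distance between cartridge_center and cradle below 0.008 m and z of cartridge_center in the frame of cradle below 0.054 m and contact force between any of the fingers, the arm and cartridge above 1 N).
It fails at once if The lowered clamp is pressed with more than 28 N (value of joint clamp below 0.6 rad and contact force between any of the fingers, the arm and clamp above 28 N).
It fails at once if The held cartridge is forced against the housing with more than 60 N (contact force between the fingers and cartridge above 1 N and contact force between cartridge and cradle above 60 N).
It fails at once if Another kitchen thing is shifted by more than 40 mm (distance of any of soap_dish, mug, tin, jar, brush, spoon from where it was at the start of the episode above 0.04 m).
It also fails if it takes over 67 s, if anything falls off the work surface, if the arm or the gripper's body presses on something with over 40 N, if the wrist force passes 120 N, or if a joint passes its speed limit or range.

### The arm

A 6-joint arm with a two-finger parallel gripper is mounted at the origin on the work surface. World frame = base frame: x ahead of the robot, y to its left, z up, the work surface at z = 0. Lengths are in mm, angles in rad, forces in N, time in s.
With the tool pointing down it reaches from about 300 to 825 mm from the base axis. Payload 5.4 kg.
Tool frame: the origin (TCP) lies at the very end of the fingers, on their centre line; the grasp point (between the pads) lies 19 mm behind it (env.hold_point_z is the z of the grasp point in the tool frame, in mm); z points along the fingers, y is the direction in which the jaws open and shut (so a half turn about z gives the same grasp; the last joint's range is limited). The gripper opens to 92 mm and grips with 3 to 60 N. Pads are 20 mm wide; open, the fingers measure 128 mm over their backs; the gripper's body (75 mm by 189 mm) begins 69 mm behind the grasp point.
Start: joints at [1.081, 0.158, 1.597, -0, 1.386, -0.21], TCP at [158.804, 552.619, 214.601] pointing down, gripper open.
Joint ranges: [-2.91, 2.91], [-0.94, 2.29], [0.18, 2.7], [-1.29, 4.43], [0.17, 2.64], [-3, 3]. Speed limits (rad/s): [2.57, 2.57, 3.14, 3.14, 3.14, 3.14].

### API

Orientations are given as a unit quaternion [x, y, z, w].
In Python, from workcell import env gives the robot as it stands.
- The arm moves only by the tool servo_tool, never from a script. Its argument "steps" is text: rows parted by semicolons, each of 6 numbers parted by spaces: the shift along the tool's x, y, z in cm, then the turn, a rotation vector about the tool's x, y, z in degrees. A call has 1 to 20 rows; each row is the pose to reach, as a shift and turn from the pose commanded when the call began, along the tool's axes at that moment; what a row does not reach only later rows make up. A row lasts 1/8 s, in which the tool goes at most 62.5 mm and 10.7 degrees, less where a joint would pass 70% of its speed; a pose out of reach is approached as far as the arm can. A call with a gripper value outside its range is refused whole. "fingers" is the opening, from -1 (shut) to 1 (fully open), so that 0 is half open, set as the call begins (left out, the last holds). The fingers move at their own pace and stop on an object; the grip force is fixed at half the most. Time passes only in rows, so rows that repeat a pose let the fingers close. It gives the time, the measured TCP pose, the force and the opening at its end, in the units of the state.
- env.get_obs(): the state, without advancing time (a new reading comes with each control period).
- env.get_image(name): name is "side" or "top" or "wrist"; returns the picture (480x640x3 uint8, blue, green, red); there is no depth.
- env.camera_model(name): a dict with "camera_matrix" (3x3 intrinsics, pixels), "R" (3x3) and "t" (3): a world point X has camera coordinates R X + t; the wrist camera has in their place "tool_from_camera" (4x4, takes a point from camera to tool coordinates, whose origin is the TCP and whose axes are the flange's). Camera axes: x right, y down, z forward; pixel columns grow to the right and rows downward; lengths in mm; the calibration is good to about 2 mm. A picture is of the moment at which its call begins: read the wrist's pose just before it. camera_model takes no time and is no camera call.
- env.finish_job(): hands the job in, once; it reports no verdict.
The state is a dict: "time_s": time; "q": joint angles; "dq": joint speeds; "tau": joint torques, N m; "tool_pos": TCP position; "orientation": TCP orientation; "force": force on the tool from outside, world axes, zero at the start; "moment": the same for the moment, N m; "opening": finger opening in mm.
Only numpy, scipy, OpenCV 4.12 (cv2) and the standard library are available. Lean on these libraries where they do the work, as an engineer would, in place of code of your own. Each camera call takes 0.05 s, during which the arm holds its last target. There are 200 camera calls.

## Working session

There is one attempt and no reset: what is moved stays moved. The work goes in short steps, Python scripts to look and compute and a tool call to move; the robot and the scene stay as the last step left them, time stands still between calls to the robot, and variables do not carry over. Pictures are saved under pics/ and viewed, about 8 in all and at most 12, crops included, and the job is handed in when it is done.

Besides the shell and the picture viewer there is one more tool, called after "Call:" as name(argument=value, ...), one argument or row to a line, values as JSON. servo_tool: Moves the arm, as the interface text tells. Its arguments: {"type":"object","properties":{"steps":{"type":"string"},"fingers":{"type":"number"}},"required":["steps"]}

```bash
mkdir -p pics; ls
python3 - <<'E'
from workcell import env
import cv2
o=env.get_obs();print(o)
for n in("top","side"):
    cv2.imwrite(f"pics/{n}0.png",env.get_image(n));m=env.camera_model(n);print(n,{k:(v.round(4).tolist() if hasattr(v,'round') else v) for k,v in m.items()})
print(env.camera_model("wrist"),env.hold_point_z)
E
```

```text
pics
{'time_s': 0.0, 'q': array([ 1.08089604e+00,  1.59040489e-01,  1.59821538e+00,  2.06811007e-06,
        1.38617034e+00, -2.10106123e-01]), 'dq': array([-6.75727647e-04, -9.24375085e-05, -1.33621485e-03,  5.37247978e-04,
        1.06056560e-03,  1.45005517e-03]), 'tau': array([-3.77698270e-04, -3.85566151e+01, -3.22109091e+01,  7.01119518e-02,
        3.77034280e-02, -1.26546561e-04]), 'tool_pos': array([158.51929619, 552.08065887, 213.63215509]), 'orientation': array([ 1.39441333e-01,  9.90229910e-01, -8.60847544e-04, -3.15318910e-04]), 'force': array([-0.01857597, -0.08213863,  0.16481492]), 'moment': array([-0.01231286, -0.03114385, -0.02741299]), 'opening': 92.22301475677759}
top {'camera_matrix': [[561.8463, 0.0, 321.7257], [0.0, 561.8463, 232.8964], [0.0, 0.0, 1.0]], 'R': [[0.0045, -1.0, -0.0028], [-0.9838, -0.0039, -0.1793], [0.1793, 0.0035, -0.9838]], 't': [-5.5547, 546.9312, 1350.0415]}
side {'camera_matrix': [[597.4236, 0.0, 324.4786], [0.0, 597.4236, 237.7106], [0.0, 0.0, 1.0]], 'R': [[0.9614, -0.275, 0.0083], [-0.2039, -0.7323, -0.6497], [0.1847, 0.623, -0.7601]], 't': [-499.6009, 153.5335, 1216.4386]}
{'camera_matrix': array([[363.15711887,   0.        , 319.29677519],
       [  0.        , 363.15711887, 244.65288601],
       [  0.        ,   0.        ,   1.        ]]), 'tool_from_camera': array([[ 1.40467500e-04, -9.68037506e-01, -2.50805437e-01,
         6.98109111e+01],
       [ 9.99999989e-01,  1.45200403e-04, -3.66568216e-07,
         5.69921026e-03],
       [ 3.67719024e-05, -2.50805434e-01,  9.68037516e-01,
        -1.70184450e+02],
       [ 0.00000000e+00,  0.00000000e+00,  0.00000000e+00,
         1.00000000e+00]])} -18.700000000000003
```

View pics/top0.png

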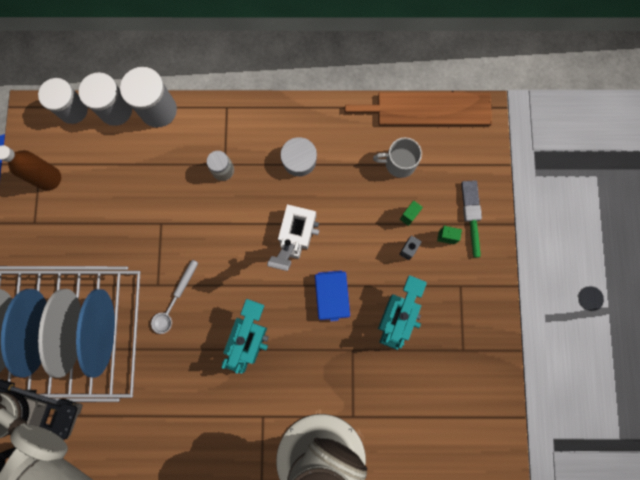

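View pics/side0.png

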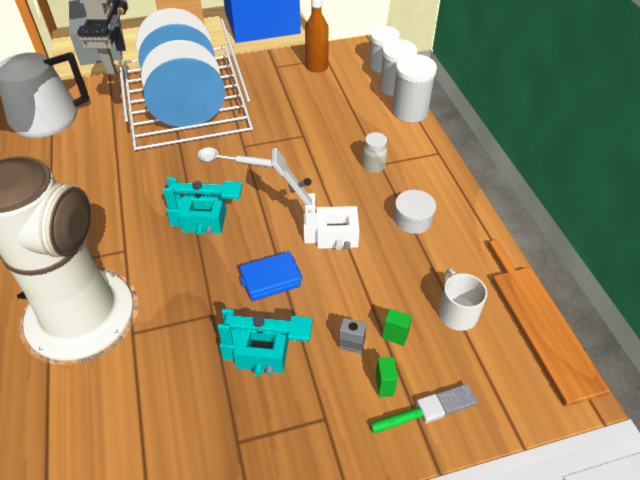

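Candidates in the top view: a grey block at (411,246), green blocks at (411,212) and (450,235), a white housing at (297,228), and turquoise housings at (245,338) and (403,314). By the description I choose the grey block and the white housing, and will check both in one close crop.

```bash
cat > h.py <<'E'
import numpy as np, cv2
from scipy.spatial.transform import Rotation as Ro
from workcell import env
def cam(n,o=None):
    m=env.camera_model(n);K=np.array(m["camera_matrix"])
    if n!="wrist": return K,np.array(m["R"]),np.array(m["t"])
    T=np.eye(4);T[:3,:3]=Ro.from_quat(o["orientation"]).as_matrix();T[:3,3]=o["tool_pos"]
    W=np.linalg.inv(T@np.array(m["tool_from_camera"]));return K,W[:3,:3],W[:3,3]
def ray(c,p):
    K,R,t=c;d=R.T@np.linalg.inv(K)@np.array([p[0],p[1],1.]);return -R.T@t,d/np.linalg.norm(d)
def onz(c,p,z):
    o,d=ray(c,p);return (o+d*(z-o[2])/d[2])
def tri(c1,p1,c2,p2):
    A=[];b=[]
    for c,p in((c1,p1),(c2,p2)):
        o,d=ray(c,p);P=np.eye(3)-np.outer(d,d);A.append(P);b.append(P@o)
    x=np.linalg.lstsq(np.vstack(A),np.hstack(b),rcond=None)[0];return x
def proj(c,X):
    K,R,t=c;q=K@(R@np.array(X)+t);return q[:2]/q[2]
E
python3 - <<'E'
from h import *
T=cv2.imread("pics/top0.png");S=cv2.imread("pics/side0.png");ct,cs=cam("top"),cam("side")
up=lambda I,x,y,w,h:cv2.resize(I[y:y+h,x:x+w],(400,300),interpolation=cv2.INTER_CUBIC)
im=np.vstack([np.hstack([up(T,250,190,100,75),up(T,380,200,80,60)]),np.hstack([up(S,260,140,120,90+10),up(S,312,300,80,60)])])
cv2.imwrite("pics/c1.png",im)
print("cart spot z70",onz(ct,(411,246),70),onz(cs,(352,327),70),tri(ct,(411,246),cs,(352,327)))
print("well z54",onz(ct,(297,226),54),onz(cs,(339,220),54))
E
```

```text
cart spot z70 [ 511.54470525 -221.46845089   70.        ] [ 509.02033937 -222.47271728   70.        ] [ 510.59172389 -221.56505837   68.45472202]
well z54 [563.31458175  58.36302566  54.        ] [568.66823608  56.68278607  54.        ]
```

View pics/c1.png

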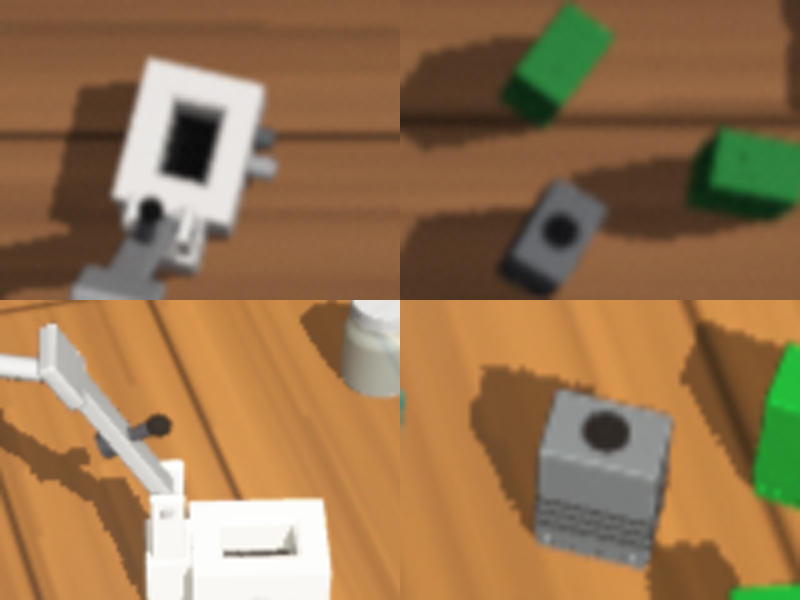

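The close crop confirms it: grey cartridge with a dark spot on top (crop (560,230) = top view (412,246)), upright at about (510,-222), and the white housing with its tower and opened clamp facing the robot. Next I'll move over the housing with the camera on the far side.

```bash
cat >> h.py <<'E'
def plan(pos,yaw,o=None):
    """tool down, tool x at world yaw deg: shift cm and turn deg in present tool axes"""
    o=o or env.get_obs();R0=Ro.from_quat(o["orientation"]);y=np.radians(yaw)
    x=np.array([np.cos(y),np.sin(y),0]);z=np.array([0,0,-1.]);R1=Ro.from_matrix(np.c_[x,np.cross(z,x),z])
    print("pos",o["tool_pos"].round(1),"yaw",np.degrees(np.arctan2(*R0.as_matrix()[[1,0],0])).round(2),"F",o["force"].round(2),"t",round(o["time_s"],2),
     "-> shift",(R0.inv().apply(np.array(pos)-o["tool_pos"])/10).round(2),"turn",np.degrees((R0.inv()*R1).as_rotvec()).round(1))
E
python3 - <<'E'
from h import *
plan((158.5,552,360),80);plan((565,57,360),80);plan((565,57,320),-15)
E
```

```text
pos [158.6 552.1 213.7] yaw 163.97 F [-0.95 -1.   -1.15] t 0.1 -> shift [ 1.000e-02 -4.000e-02 -1.463e+01] turn [-0.1  0.1 84. ]
pos [158.6 552.1 213.7] yaw 163.97 F [-0.95 -1.   -1.15] t 0.1 -> shift [-52.73 -36.39 -14.58] turn [-0.1  0.1 84. ]
pos [158.6 552.1 213.7] yaw 163.97 F [-0.95 -1.   -1.15] t 0.1 -> shift [-52.73 -36.38 -10.58] turn [-0.00e+00  1.00e-01  1.79e+02]
```

Call:
servo_tool(
  steps="0 0 -14.6 0 0 0;0 0 -14.6 0 0 0;0 0 -14.6 0 0 0;-52.7 -36.4 -14.6 0 0 84;-52.7 -36.4 -14.6 0 0 84;-52.7 -36.4 -14.6 0 0 84;-52.7 -36.4 -14.6 0 0 84;-52.7 -36.4 -14.6 0 0 84;-52.7 -36.4 -14.6 0 0 84;-52.7 -36.4 -14.6 0 0 84;-52.7 -36.4 -14.6 0 0 84;-52.7 -36.4 -14.6 0 0 84;-52.7 -36.4 -14.6 0 0 84;-52.7 -36.4 -14.6 0 0 84;-52.7 -36.4 -14.6 0 0 84;-52.7 -36.4 -14.6 0 0 84",
)

```text
time_s: 2.1
tool_pos: [564.1, 58.7, 360.8]
orientation: [0.766, 0.643, 0.0, -0.0]
force: [0.1, 0.6, -0.8]
opening: 92.0
```

Run:
```python
from h import *
plan((565,57,340),-15)
```

```text
pos [564.1  58.7 360.8] yaw 80.06 F [ 0.06  0.58 -0.78] t 2.1 -> shift [-0.15  0.12  2.08] turn [-0.  -0.  95.1]
```

Call:
servo_tool(
  steps="-0.1 0.1 2 0 0 95;-0.1 0.1 2 0 0 95;-0.1 0.1 2 0 0 95;-0.1 0.1 2 0 0 95;-0.1 0.1 2 0 0 95;-0.1 0.1 2 0 0 95;-0.1 0.1 2 0 0 95;-0.1 0.1 2 0 0 95;-0.1 0.1 2 0 0 95;-0.1 0.1 2 0 0 95;-0.1 0.1 2 0 0 95;-0.1 0.1 2 0 0 95",
)

```text
time_s: 3.6
tool_pos: [565.4, 56.5, 340.7]
orientation: [0.992, -0.13, 0.0, -0.0]
force: [0.4, -0.1, -0.5]
opening: 92.0
```

Run:
```python
from h import *
o=env.get_obs();I=env.get_image("wrist");cv2.imwrite("pics/w1.png",I);np.save("w1.npy",o,allow_pickle=True)
plan((498,-205,260),-37,o); print(o["q"].round(2))
```

```text
pos [565.4  56.5 340.7] yaw -14.92 F [ 0.41 -0.07 -0.53] t 3.6 -> shift [ 0.21 27.    8.07] turn [-0.  -0.  22.1]
[-0.11  0.09  1.43  0.    1.63  1.72]
```

View pics/w1.png

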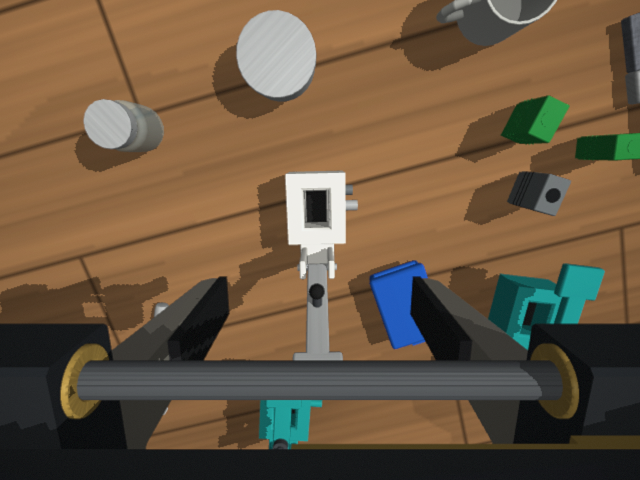

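Run:
```python
from h import *
o=np.load("w1.npy",allow_pickle=True).item();c=cam("wrist",o);I=cv2.imread("pics/w1.png")
h=cv2.cvtColor(I,cv2.COLOR_BGR2HSV);m=((h[...,2]>150)&(h[...,1]<45)).astype(np.uint8);m[:160]=0;m[262:]=0;m[:,:270]=0;m[:,370:]=0
# rim outline: rows 180..235 left/right edges, columns 292..340 top edge
L=[];Rr=[]
for r in range(180,238):
    k=np.flatnonzero(m[r]); k=k[k<349]; L.append((k[0],r));Rr.append((k[-1]+1,r))
T=[(q,np.flatnonzero(m[:,q])[0]) for q in range(292,341)]
W=lambda P:np.array([onz(c,(p[0]-.5,p[1]) if 1 else p,54)[:2] for p in P])
def fit(P):
    vx,vy,x,y=cv2.fitLine(W(P).astype(np.float32),cv2.DIST_HUBER,0,.01,.01).ravel();return np.array([vx,vy]),np.array([x,y])
for n,P in(("L",L),("R",Rr),("T",T)):
    d,p=fit(P);print(n,np.degrees(np.arctan2(d[1],d[0])).round(2),p.round(1))
dl,pl=fit(L);dr,pr=fit(Rr);dt,pt=fit(T)
n=np.array([-dl[1],dl[0]]);print("width",abs((pr-pl)@n))
if dl[0]<0: dl=-dl
e=dl*np.sign((pt-pl)@dl);mid=(pl+n*((pr-pl)@n)/2);front=mid+e*((pt-mid)@e);print("centre from front edge",front-45*e)
# hole
d=((h[...,2]<150)).astype(np.uint8);d[:,:292]=0;d[:,340:]=0;d[:180]=0;d[238:]=0
cs,_=cv2.findContours(d,0,2);k=max(cs,key=cv2.contourArea);r=cv2.minAreaRect(k);print("hole",r,[onz(c,p,54)[:2].round(1).tolist() for p in cv2.boxPoints(r)],onz(c,r[0],54)[:2])
# handle end/ hinge in wrist image, cartridge spot
print("cart spot",onz(c,(552.5,195.5),70))
ct=cam("top");cs2=cam("side");
print("handle pix w/top/side: side tip", tri(c,(318,354),cs2,(274,150)))
```

```text
L -13.34 [571.9  98.1]
R -13.44 [562.6  23.1]
T 75.09 [609.6  50.2]
width 75.1121
centre from front edge [565.9268    60.906574]
hole ((316.4869384765625, 208.52816772460938), (37.679908752441406, 25.989974975585938), 88.40885925292969) [[593.3, 70.2], [585.8, 38.5], [538.9, 49.3], [546.6, 81.8]] [566.44677995  59.86946857]
cart spot [ 510.5739183 -221.2910625   70.       ]
handle pix w/top/side: side tip [456.17930365  93.39661998 237.35826295]
```

Call:
servo_tool(
  steps="0.2 27 5 0 0 22;0.2 27 5 0 0 22;0.2 27 5 0 0 22;0.2 27 5 0 0 22;0.2 27 5 0 0 22;0.2 27 5 0 0 22;0.2 27 5 0 0 22;0.2 27 5 0 0 22",
)

```text
time_s: 4.65
tool_pos: [498.0, -204.2, 291.0]
orientation: [0.949, -0.317, 0.0, -0.0]
force: [0.1, 0.4, 0.2]
opening: 91.7
```

Run:
```python
from h import *
o=env.get_obs();I=env.get_image("wrist");cv2.imwrite("pics/w2.png",I);np.save("w2.npy",o,allow_pickle=True)
c=cam("wrist",o);print(proj(c,(510.5,-222,70)),o["tool_pos"])
```

```text
[325.81512253 198.89872315] [ 498.02531517 -204.15322396  291.03133004]
```

View pics/w2.png

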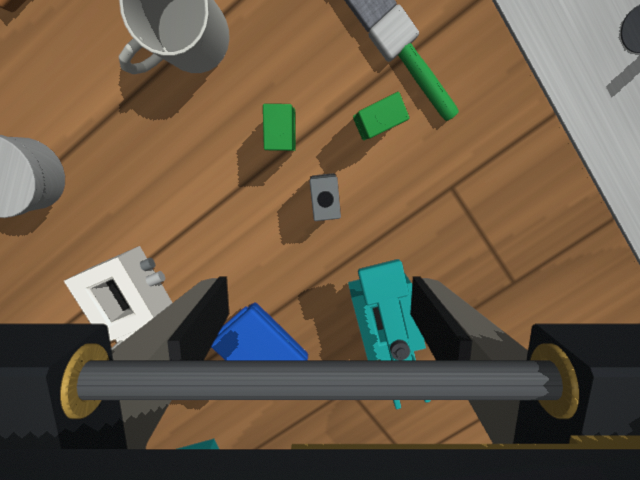

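Run:
```python
from h import *
o=np.load("w2.npy",allow_pickle=True).item();c=cam("wrist",o);I=cv2.imread("pics/w2.png")
h=cv2.cvtColor(I,cv2.COLOR_BGR2HSV);m=((h[...,1]<60)&(h[...,2]>30)).astype(np.uint8)
z=np.zeros_like(m);z[165:228,300:350]=1;m=cv2.morphologyEx(m*z,cv2.MORPH_CLOSE,np.ones((5,5)))
k=max(cv2.findContours(m,0,2)[0],key=cv2.contourArea);r=cv2.minAreaRect(k);print(r)
print([ (p.round(1).tolist(),onz(c,p,70)[:2].round(1).tolist()) for p in cv2.boxPoints(r)])
for q in range(168,226,3):
    x=np.flatnonzero(m[q]); print(q,x[[0,-1]] if len(x) else '',end='; ')
cv2.imwrite("pics/w2c.png",cv2.resize(I[160:235,280:380],(800,600),interpolation=cv2.INTER_CUBIC))
# dark spot
d=((h[...,2]<60).astype(np.uint8))*z;k=max(cv2.findContours(d,0,2)[0],key=cv2.contourArea);mm=cv2.moments(k);p=(mm['m10']/mm['m00'],mm['m01']/mm['m00']);print("\nspot",p,cv2.contourArea(k),onz(c,p,70))
```

```text
((324.615234375, 196.89544677734375), (45.70582962036133, 27.628847122192383), 84.64418029785156)
[([308.70001220703125, 175.39999389648438], [541.3, -222.4]), ([336.20001220703125, 172.89999389648438], [526.0, -247.3]), ([340.5, 218.39999389648438], [483.8, -222.1]), ([313.0, 220.89999389648438], [499.6, -196.4])]
168 ; 171 ; 174 [324 334]; 177 [311 336]; 180 [310 336]; 183 [310 337]; 186 [310 337]; 189 [310 337]; 192 [311 338]; 195 [311 338]; 198 [311 338]; 201 [312 338]; 204 [312 339]; 207 [312 339]; 210 [313 339]; 213 [313 340]; 216 [313 340]; 219 [314 329]; 222 ; 225 ; 
spot (324.8195266272189, 198.9940828402367) 169.0 [ 511.06184351 -221.08090209   70.        ]
```

View pics/w2c.png

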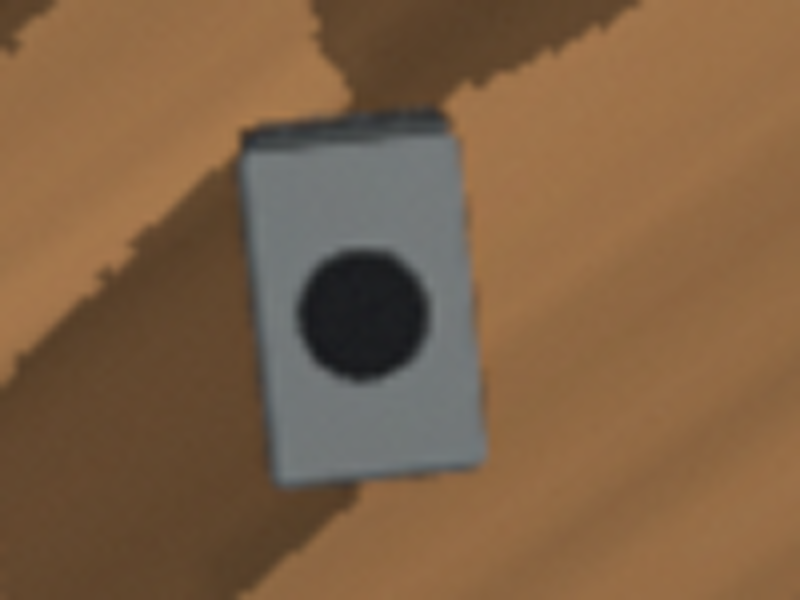

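Run:
```python
from h import *
plan((511,-221.4,38.5),-31.6)
```

```text
pos [ 498.  -204.2  291. ] yaw -36.92 F [-0.12 -0.63 -0.11] t 4.7 -> shift [ 2.06  0.6  25.25] turn [-0.  -0.  -5.3]
```

Call:
servo_tool(
  steps="2.06 0.6 12 0 0 -5.3;2.06 0.6 12 0 0 -5.3;2.06 0.6 16 0 0 -5.3;2.06 0.6 19 0 0 -5.3;2.06 0.6 22 0 0 -5.3;2.06 0.6 24 0 0 -5.3;2.06 0.6 25.2 0 0 -5.3;2.06 0.6 25.2 0 0 -5.3",
  fingers=0.4,
)

```text
time_s: 5.7
tool_pos: [510.2, -221.7, 38.2]
orientation: [0.962, -0.273, -0.001, -0.0]
force: [-0.2, 0.0, -0.5]
opening: 64.3
```

Call:
servo_tool(
  steps="0 0 0 0 0 0;0 0 0 0 0 0;0 0 0 0 0 0;0 0 0 0 0 0;0 0 0 0 0 0;0 0 0 0 0 0",
  fingers=-1,
)

```text
time_s: 6.45
tool_pos: [510.6, -222.5, 39.0]
orientation: [0.962, -0.273, 0.0, 0.0]
force: [-0.6, 0.8, 4.1]
opening: 29.6
```

Call:
servo_tool(
  steps="0 0 -6 0 0 0;0 0 -12 0 0 0;0 0 -15 0 0 0;0 0 -15 0 0 0",
)

```text
time_s: 6.95
tool_pos: [511.6, -223.3, 190.8]
orientation: [0.962, -0.273, 0.002, 0.001]
force: [1.0, 1.0, -2.5]
opening: 30.0
```

Run:
```python
from h import *
plan((566.2,60.3,189),-13.6)
```

```text
pos [ 511.6 -223.3  190.8] yaw -31.73 F [ 1.04  0.99 -2.51] t 6.95 -> shift [-10.27 -26.99   0.11] turn [  0.1  -0.3 -18.1]
```

Call:
servo_tool(
  steps="-10.2 -27 0 0 0 -18.1;-10.2 -27 0 0 0 -18.1;-10.2 -27 0 0 0 -18.1;-10.2 -27 0 0 0 -18.1;-10.2 -27 0 0 0 -18.1;-10.2 -27 0 0 0 -18.1;-10.2 -27 0 0 0 -18.1;-10.2 -27 0 0 0 -18.1;-10.2 -27 0 0 0 -18.1;-10.2 -27 0 0 0 -18.1",
)

```text
time_s: 8.2
tool_pos: [565.6, 60.2, 188.7]
orientation: [0.993, -0.119, 0.0, 0.0]
force: [-0.7, -0.2, -2.3]
opening: 29.7
```

Run:
```python
from h import *
o=env.get_obs();plan((566.2,60.3,110),-13.6,o);np.save("w3.npy",o,allow_pickle=True)
I=env.get_image("wrist");cv2.imwrite("pics/w3.png",I);cv2.imwrite("pics/s3.png",env.get_image("side"))
```

```text
pos [565.6  60.2 188.7] yaw -13.69 F [-0.7  -0.22 -2.31] t 8.2 -> shift [ 0.05 -0.02  7.87] turn [ 0.  -0.  -0.1]
```

View pics/w3.png

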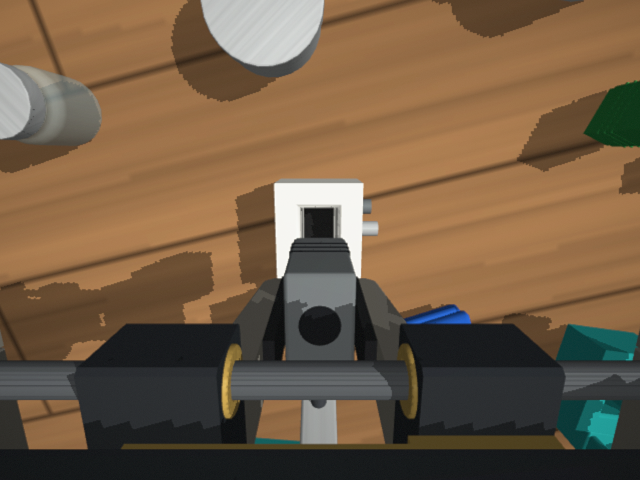

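The cartridge is held level; its spot is at (319,326), the housing rim corners at (275,182) and (363,182), and the well's far edge at row ~206. I'll measure the hold offset and the well from this view.

Run:
```python
from h import *
o=np.load("w3.npy",allow_pickle=True).item();c=cam("wrist",o);I=cv2.imread("pics/w3.png");h=cv2.cvtColor(I,cv2.COLOR_BGR2HSV)
R0=Ro.from_quat(o["orientation"]);tl=lambda X:R0.inv().apply(np.array(X)-o["tool_pos"]).round(1)
d=(h[...,2]<45).astype(np.uint8);z=np.zeros_like(d);z[300:350,292:346]=1
k=max(cv2.findContours(d*z,0,2)[0],key=cv2.contourArea);r=cv2.minEnclosingCircle(k);mm=cv2.moments(k);p=(mm['m10']/mm['m00'],mm['m01']/mm['m00'])
print("spot",r,p,"tool coords",tl(onz(c,p,220.2)))
# top-face far edge: brightness step along columns
v=h[...,2].astype(int)
print("col320 250-300",v[236:300:2,320].tolist());print("row290",v[290,276:366:2].tolist())
m=((h[...,2]>150)&(h[...,1]<45)).astype(np.uint8)
L=[(np.flatnonzero(m[r,260:320])[0]+260-.5,r) for r in range(190,232)];Rr=[(np.flatnonzero(m[r,342:367])[-1]+342+.5,r) for r in range(190,198)]
hl=[];hr=[]
for r in range(208,236):
    g=np.diff(v[r,290:350]); hl.append(g[:25].argmin()+290.5);hr.append(g[35:].argmax()+325.5)
print("hole L/R col",np.median(hl),np.median(hr))
T=[(q,v[176:195,q].tolist()) for q in (285,320,355)];print(T)
print("col320 195-240",v[195:240,320].tolist())
W=np.array([onz(c,q,54)[:2] for q in L],np.float32);f=cv2.fitLine(W,cv2.DIST_HUBER,0,.01,.01).ravel();print("L",np.degrees(np.arctan2(f[1],f[0])),tl([f[2],f[3],54]));
print("R",[tl(onz(c,q,54)) for q in Rr[::4]],Rr[::4])
```

```text
spot ((319.5, 325.0), 21.10104751586914) (319.41993464052285, 325.57135076252723) tool coords [ -0.3   0.1 -31.5]
col320 250-300 [23, 67, 70, 53, 65, 51, 67, 51, 66, 71, 70, 71, 70, 72, 71, 71, 71, 72, 80, 120, 126, 130, 130, 130, 129, 131, 130, 129, 129, 130, 129, 130]
row290 [64, 23, 19, 20, 69, 105, 130, 128, 128, 128, 129, 128, 129, 129, 130, 129, 129, 129, 130, 131, 129, 130, 129, 131, 129, 129, 130, 131, 131, 130, 131, 131, 130, 131, 130, 131, 131, 132, 131, 131, 45, 22, 22, 67, 84]
hole L/R col 303.5 333.5
[(285, [171, 173, 162, 151, 147, 145, 155, 228, 247, 247, 247, 246, 246, 246, 246, 246, 247, 247, 247]), (320, [176, 176, 165, 150, 147, 145, 154, 229, 246, 247, 247, 247, 246, 246, 247, 246, 247, 246, 247]), (355, [173, 173, 163, 150, 147, 147, 155, 229, 246, 247, 247, 247, 247, 246, 246, 247, 246, 247, 246])]
col320 195-240 [247, 246, 247, 247, 247, 247, 246, 247, 247, 230, 209, 208, 142, 62, 25, 24, 24, 24, 24, 24, 23, 24, 23, 26, 23, 23, 22, 24, 25, 23, 25, 22, 25, 26, 25, 22, 23, 25, 24, 23, 22, 23, 38, 67, 70]
L -13.595472 [ 23.5 -38.2 134.7]
R [array([ 39. ,  36.1, 134.7]), array([ 35.7,  36.2, 134.7])] [(np.float64(362.5), 190), (np.float64(362.5), 194)]
```

Run:
```python
from h import *
o=np.load("w3.npy",allow_pickle=True).item();c=cam("wrist",o);I=cv2.imread("pics/w3.png");v=cv2.cvtColor(I,cv2.COLOR_BGR2HSV)[...,2]
R0=Ro.from_quat(o["orientation"]);tl=lambda X:R0.inv().apply(np.array(X)-o["tool_pos"]).round(1)
print("far edge x-45",tl(onz(c,(320,182.7),54))[0]-45,"bevel x-27.2",tl(onz(c,(320,204.2),54))[0]-27.2)
for r in (215,225): print(v[r,292:312].tolist(),v[r,328:348].tolist())
for q in (298,342,302,334): print(q,tl(onz(c,(q,218),54)))
print(tl(onz(c,(320,273.5),220.2)))
```

```text
far edge x-45 0.0 bevel x-27.2 -0.09999999999999787
[246, 246, 246, 247, 247, 246, 243, 233, 193, 168, 133, 152, 59, 35, 38, 38, 39, 38, 38, 33] [26, 22, 26, 21, 26, 75, 135, 126, 96, 112, 158, 167, 179, 221, 247, 247, 246, 246, 246, 246]
[246, 246, 246, 247, 248, 248, 246, 239, 198, 164, 122, 153, 77, 37, 35, 36, 36, 37, 35, 27] [23, 24, 22, 23, 30, 94, 162, 128, 99, 119, 147, 151, 184, 231, 247, 247, 246, 246, 246, 246]
298 [ 15.3 -18.1 134.7]
342 [ 15.3  19.3 134.7]
302 [ 15.3 -14.7 134.7]
334 [ 15.3  12.5 134.7]
[ 22.7   0.3 -31.5]
```

Call:
servo_tool(
  steps="0.03 0 4 0 0 0;0.03 0 7.5 0 0 0;0.03 0 9 0 0 0;0.03 0 9.4 0 0 0;0.03 0 9.7 0 0 0;0.03 0 9.9 0 0 0;0.03 0 10.1 0 0 0;0.03 0 10.3 0 0 0;0.03 0 10.3 0 0 0",
)

```text
time_s: 9.43
tool_pos: [565.8, 60.8, 85.5]
orientation: [0.993, -0.119, -0.0, 0.0]
force: [-0.0, 0.1, -1.4]
opening: 30.1
```

Call:
servo_tool(
  steps="0 0 0.5 0 0 0;0 0 1.0 0 0 0;0 0 1.4 0 0 0;0 0 1.7 0 0 0;0 0 1.9 0 0 0;0 0 2.1 0 0 0;0 0 2.1 0 0 0",
)

```text
time_s: 10.3
tool_pos: [565.8, 60.8, 64.5]
orientation: [0.993, -0.119, -0.0, 0.0]
force: [0.3, 0.7, -1.3]
opening: 29.8
```

Call:
servo_tool(
  steps="0 0 0.1 0 0 0;0 0 0.15 0 0 0;0 0 0.15 0 0 0",
)

```text
time_s: 10.68
tool_pos: [565.9, 60.8, 63.1]
orientation: [0.993, -0.119, 0.0, 0.0]
force: [-0.2, 0.0, -1.9]
opening: 30.0
```

Call:
servo_tool(
  steps="0 0 0 0 0 0;0 0 0 0 0 0;0 0 0 0 0 0;0 0 0 0 0 0",
  fingers=-0.1,
)

```text
time_s: 11.18
tool_pos: [565.9, 60.8, 63.2]
orientation: [0.993, -0.119, 0.0, -0.0]
force: [-0.5, -0.2, 0.1]
opening: 41.1
```

Call:
servo_tool(
  steps="0 0 -3 0 0 0;0 0 -8 0 0 0;0 0 -13 0 0 0;0 0 -15 0 0 0;0 0 -15 0 0 0",
)

```text
time_s: 11.8
tool_pos: [567.1, 60.7, 215.2]
orientation: [0.993, -0.119, 0.002, -0.0]
force: [-0.2, 0.2, 0.1]
opening: 41.6
```

Run:
```python
from h import *
o=env.get_obs();c=cam("wrist",o);I=env.get_image("wrist");S=env.get_image("side");T=env.get_image("top")
print(o["tool_pos"],proj(c,(566,60.3,94)))
a=cv2.resize(I[160:460,170:470],(400,400));b=cv2.resize(S[120:260,230:370],(400,400),interpolation=cv2.INTER_CUBIC)
cv2.imwrite("pics/c4.png",np.hstack([a,b]));cv2.imwrite("pics/w4.png",I);cv2.imwrite("pics/s4.png",S);np.save("w4.npy",o,allow_pickle=True)
```

```text
[567.12543044  60.72323548 215.15558318] [320.15546243 241.00297931]
```

View pics/c4.png

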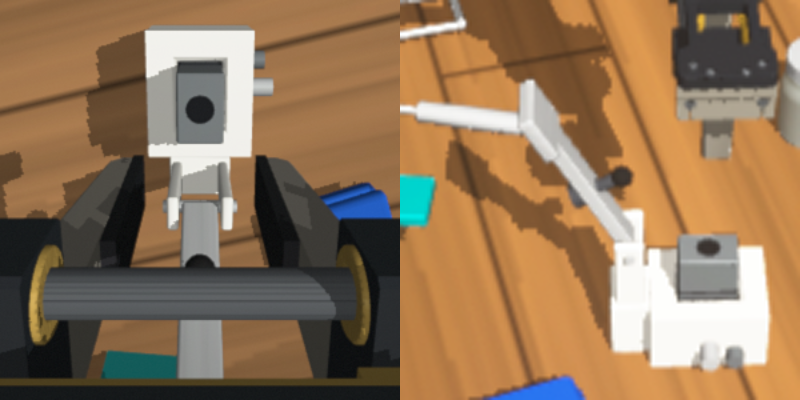

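The cartridge stands high on the seat: its spot is at wrist pixel (319,241), exactly as predicted for a top at 94 mm. The clamp is still open (~1.95 rad). Next, get behind the handle with the fingers shut.

```bash
cat >> h.py <<'E'
O=np.array([566.1,60.4]);U=np.array([np.cos(np.radians(-13.6)),np.sin(np.radians(-13.6))])  # s = housing -x
def sz(s,z): return np.r_[O+U*s,z]
def state(o=None):
    o=o or env.get_obs();d=o["tool_pos"][:2]-O;return (d@U).round(1),(d@[-U[1],U[0]]).round(1),o["tool_pos"][2].round(1)
E
python3 - <<'E'
from h import *
print(state());plan(sz(-170,320),-13.6)
def p(th,r=132):
    t=np.radians(th);c=np.array([-60,105])+r*np.array([np.cos(t),np.sin(t)])+6*np.array([-np.sin(t),np.cos(t)]);return c-[10,0]
for th in range(90,5,-5): print(th,p(th).round(1),end=' ')
c,cs=cam("wrist",np.load("w1.npy",allow_pickle=True).item()),cam("side")
for th in(1.8,1.9,2.0,2.1,2.2):
    X=lambda r,n:sz(-60+r*np.cos(th)-n*np.sin(th),105+r*np.sin(th)+n*np.cos(th))
    print("\n",th,"wrist plate start",proj(c,X(115,-6)).round(),"side plate mid end",proj(cs,X(155,0)).round(),"start",proj(cs,X(115,0)).round())
E
```

```text
(np.float64(-1.3), np.float64(0.2), np.float64(211.2))
pos [564.9  60.9 211.2] yaw -13.63 F [ 1.11 -0.14 -0.58] t 11.95 -> shift [-16.9    0.03 -10.82] turn [ 0.   0.2 -0. ]
90 [-76. 237.] 85 [-64.5 237. ] 80 [-53. 236.] 75 [-41.6 234.1] 70 [-30.5 231.1] 65 [-19.7 227.2] 60 [ -9.2 222.3] 55 [  0.8 216.6] 50 [ 10.3 210. ] 45 [ 19.1 202.6] 40 [ 27.3 194.4] 35 [ 34.7 185.6] 30 [ 41.3 176.2] 25 [ 47.1 166.2] 20 [ 52.  155.8] 15 [ 55.9 145. ] 10 [ 59.  133.8] 
 1.8 wrist plate start [317. 328.] side plate mid end [291. 150.] start [296. 165.]

 1.9 wrist plate start [317. 338.] side plate mid end [283. 152.] start [291. 166.]

 2.0 wrist plate start [317. 346.] side plate mid end [276. 154.] start [286. 168.]

 2.1 wrist plate start [318. 354.] side plate mid end [269. 157.] start [281. 170.]

 2.2 wrist plate start [318. 360.] side plate mid end [263. 161.] start [276. 172.]
```

Call:
servo_tool(
  steps="0 0 -6 0 0 0;0 0 -10.8 0 0 0;0 0 -10.8 0 0 0;-6 0 -10.8 0 0 0;-12 0 -10.8 0 0 0;-16.9 0 -10.8 0 0 0;-16.9 0 -6 0 0 0;-16.9 0 -1 0 0 0;-16.9 0 0 0 0 0;-16.9 0 0 0 0 0",
  fingers=-1,
)

```text
time_s: 13.2
tool_pos: [401.2, 100.6, 212.5]
orientation: [0.993, -0.119, -0.001, 0.0]
force: [1.2, -0.3, -0.0]
opening: 0.5
```

Run:
```python
from h import *
print(state());plan(sz(-170,210),-13.6)
```

```text
(np.float64(-169.7), np.float64(0.3), np.float64(212.5))
pos [401.2 100.6 212.5] yaw -13.64 F [ 1.2  -0.35 -0.03] t 13.2 -> shift [-0.03  0.03  0.25] turn [ 0.   0.1 -0. ]
```

Call:
servo_tool(
  steps="1.5 0 0 0 0 0;3 0 0 0 0 0;4.2 0 0 0 0 0;5.4 0 0 0 0 0;6.6 0 -0.5 0 0 0;7.8 0 -1 0 0 0;9.2 0 -1.5 0 0 0;10.5 0 -2 0 0 0;11.7 0 -2.2 0 0 0;12.8 0 -2.1 0 0 0;13.9 0 -1.9 0 0 0;15 0 -1.5 0 0 0;16.1 0 -1 0 0 0",
)

```text
time_s: 14.82
tool_pos: [558.8, 62.5, 222.7]
orientation: [0.993, -0.119, 0.0, 0.0]
force: [-1.4, 0.6, 0.5]
opening: 0.5
```

Call:
servo_tool(
  steps="1 0 0.6 0 0 0;1.9 0 1.2 0 0 0;2.8 0 2 0 0 0;3.6 0 2.8 0 0 0;4.3 0 3.7 0 0 0;5 0 4.6 0 0 0;5 0 4.6 0 0 0",
)

```text
time_s: 15.7
tool_pos: [606.4, 50.8, 175.8]
orientation: [0.993, -0.119, -0.001, 0.0]
force: [-0.1, 0.1, -0.4]
opening: 0.5
```

Run:
```python
from h import *
print(state(),env.get_obs()["force"])
S=env.get_image("side");o=env.get_obs();W=env.get_image("wrist")
cv2.imwrite("pics/c5.png",np.hstack([cv2.resize(S[120:270,230:380],(400,400),interpolation=cv2.INTER_CUBIC),cv2.resize(W[100:460,140:500],(400,400))]))
```

```text
(np.float64(41.4), np.float64(0.2), np.float64(175.8)) [-0.12754921  0.13714387 -0.35225814]
```

View pics/c5.png

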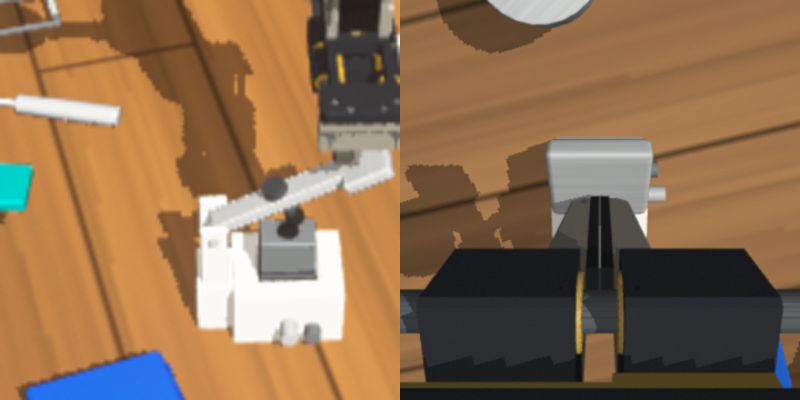

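Call:
servo_tool(
  steps="0.15 0 0.25 0 0 0;0.3 0 0.5 0 0 0;0.45 0 0.75 0 0 0;0.6 0 1 0 0 0;0.7 0 1.25 0 0 0;0.8 0 1.5 0 0 0",
)

```text
time_s: 16.55
tool_pos: [614.5, 49.0, 161.9]
orientation: [0.993, -0.119, -0.0, 0.0]
force: [-0.8, -0.2, 0.8]
opening: 0.6
```

Call:
servo_tool(
  steps="0.08 0 0.15 0 0 0;0.15 0 0.3 0 0 0;0.22 0 0.45 0 0 0;0.28 0 0.6 0 0 0;0.34 0 0.75 0 0 0;0.4 0 0.9 0 0 0",
)

```text
time_s: 17.3
tool_pos: [618.2, 48.2, 153.8]
orientation: [0.993, -0.119, -0.0, 0.0]
force: [-4.4, 1.0, 6.0]
opening: 0.3
```

Call:
servo_tool(
  steps="0.04 0 0.12 0 0 0;0.08 0 0.24 0 0 0;0.12 0 0.36 0 0 0;0.16 0 0.48 0 0 0;0.2 0 0.6 0 0 0;0.23 0 0.72 0 0 0",
)

```text
time_s: 18.05
tool_pos: [620.6, 47.6, 146.9]
orientation: [0.993, -0.119, 0.0, 0.0]
force: [-3.8, -0.0, 5.8]
opening: 0.8
```

Call:
servo_tool(
  steps="0.03 0 0.12 0 0 0;0.06 0 0.24 0 0 0;0.09 0 0.36 0 0 0;0.12 0 0.48 0 0 0;0.15 0 0.6 0 0 0;0.17 0 0.72 0 0 0",
)

```text
time_s: 18.8
tool_pos: [622.6, 47.1, 140.0]
orientation: [0.993, -0.119, 0.001, 0.0]
force: [-2.8, 0.4, 7.2]
opening: 0.4
```

Call:
servo_tool(
  steps="0.02 0 0.1 0 0 0;0.04 0 0.2 0 0 0;0.06 0 0.3 0 0 0;0.08 0 0.4 0 0 0",
)

```text
time_s: 19.3
tool_pos: [623.6, 46.9, 136.1]
orientation: [0.993, -0.119, 0.001, 0.0]
force: [-3.0, 0.4, 7.4]
opening: 0.4
```

Call:
servo_tool(
  steps="0.02 0 0.08 0 0 0;0.04 0 0.16 0 0 0;0.05 0 0.24 0 0 0",
)

```text
time_s: 19.68
tool_pos: [624.1, 46.7, 133.7]
orientation: [0.993, -0.119, 0.001, 0.0]
force: [-2.9, 0.4, 7.2]
opening: 0.7
```

Call:
servo_tool(
  steps="0.01 0 0.06 0 0 0;0.02 0 0.12 0 0 0;0.03 0 0.18 0 0 0",
)

```text
time_s: 20.05
tool_pos: [624.4, 46.7, 132.3]
orientation: [0.993, -0.119, 0.001, 0.0]
force: [-4.6, -0.3, 10.1]
opening: 0.5
```

Call:
servo_tool(
  steps="0 0 0.03 0 0 0;0 0 0.03 0 0 0",
)

```text
time_s: 20.3
tool_pos: [624.4, 46.6, 132.2]
orientation: [0.993, -0.119, 0.001, 0.0]
force: [-4.0, 0.6, 9.9]
opening: 0.6
```

Call:
servo_tool(
  steps="0 0 0.04 0 0 0;0 0 0.04 0 0 0",
)

```text
time_s: 20.55
tool_pos: [624.5, 46.7, 132.1]
orientation: [0.993, -0.119, 0.001, 0.0]
force: [-5.0, 0.1, 11.4]
opening: 0.4
```

Call:
servo_tool(
  steps="0 0 0.04 0 0 0;0 0 0.08 0 0 0;0 0 0.08 0 0 0",
)

```text
time_s: 20.92
tool_pos: [624.5, 46.7, 131.8]
orientation: [0.993, -0.119, 0.001, 0.0]
force: [-5.7, 0.5, 12.6]
opening: 0.2
```

Call:
servo_tool(
  steps="0 0 0.05 0 0 0;0 0 0.1 0 0 0;0 0 0.1 0 0 0;0 0 0.1 0 0 0",
)

```text
time_s: 21.42
tool_pos: [624.7, 46.6, 131.4]
orientation: [0.993, -0.119, 0.001, 0.0]
force: [-7.0, -0.1, 15.3]
opening: 0.1
```

The force climbed from 7 to over 15 N in under 1 mm of travel, so that is the hard stop. Now let go upwards and check.

Call:
servo_tool(
  steps="0 0 -1 0 0 0;0 0 -4 0 0 0;-4 0 -9 0 0 0;-10 0 -14 0 0 0;-14 0 -18 0 0 0;-14 0 -18 0 0 0;-14 0 -18 0 0 0",
)

```text
time_s: 22.3
tool_pos: [488.0, 79.7, 307.9]
orientation: [0.993, -0.119, 0.001, 0.0]
force: [0.6, -0.4, 0.3]
opening: 0.4
```

Run:
```python
from h import *
o=env.get_obs();c=cam("wrist",o);cs=cam("side");S=env.get_image("side");W=env.get_image("wrist")
a=cv2.resize(S[160:260,280:380],(400,400),interpolation=cv2.INTER_CUBIC)
cv2.imwrite("pics/c6.png",np.hstack([a,cv2.resize(W[60:460,120:520],(400,400))]))
for th in(.05,.1,.15,.2,.25,.35): print(th,"crop px outer end mid",((proj(cs,sz(-60+155*np.cos(th)-6*np.sin(th),105+155*np.sin(th)+6*np.cos(th)))-[280,160])*4).round())
v=np.array([-U[1],U[0]])
for zt in (82,94):print("cart top near corners z",zt,[((proj(cs,np.r_[O+U*a-v*15,zt])-[280,160])*4).round().tolist() for a in(-23,23)])
print("rim -y edge",[((proj(cs,np.r_[O+U*a-v*37,54])-[280,160])*4).round().tolist() for a in(-45,45)],o["tool_pos"],o["force"])
```

```text
0.05 crop px outer end mid [410. 150.]
0.1 crop px outer end mid [409. 140.]
0.15 crop px outer end mid [408. 129.]
0.2 crop px outer end mid [406. 119.]
0.25 crop px outer end mid [404. 109.]
0.35 crop px outer end mid [396.  89.]
cart top near corners z 82 [[190.0, 223.0], [275.0, 221.0]]
cart top near corners z 94 [[190.0, 208.0], [276.0, 205.0]]
rim -y edge [[150.0, 289.0], [316.0, 285.0]] [488.0408707   79.718841   307.91436956] [ 0.56129604 -0.43473498  0.33529392]
```

View pics/c6.png

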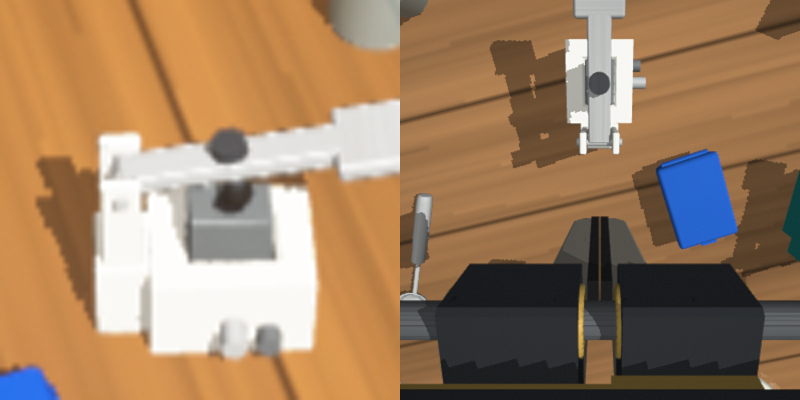

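Run:
```python
from h import *
A=cv2.imread("pics/s4.png");B=env.get_image("side");cs=cam("side")
for n,I in(("before",A),("after",B)):
    g=cv2.GaussianBlur(cv2.cvtColor(I,cv2.COLOR_BGR2GRAY),(3,3),0).astype(float)
    for q in (330,332,346): print(n,q,g[204:232,q].astype(int).tolist())
v=np.array([-U[1],U[0]])
for z in(94,84,82):print(z,proj(cs,np.r_[O-v*15,z]))
```

```text
before 330 [157, 156, 157, 157, 158, 159, 166, 171, 160, 147, 143, 142, 142, 142, 142, 142, 141, 132, 122, 121, 141, 191, 238, 253, 254, 254, 254, 253]
before 332 [156, 153, 152, 153, 156, 159, 168, 173, 162, 147, 143, 142, 142, 142, 142, 142, 141, 130, 117, 117, 135, 184, 235, 253, 254, 254, 254, 253]
before 346 [154, 155, 157, 159, 159, 159, 167, 173, 159, 145, 144, 144, 144, 145, 146, 145, 138, 122, 114, 121, 154, 212, 248, 254, 254, 254, 254, 253]
after 330 [220, 198, 168, 152, 152, 153, 154, 155, 155, 157, 166, 173, 160, 144, 139, 139, 139, 139, 139, 141, 163, 208, 243, 252, 253, 253, 253, 252]
after 332 [213, 193, 173, 160, 151, 146, 141, 142, 149, 155, 165, 172, 160, 144, 140, 139, 139, 139, 139, 141, 158, 201, 239, 252, 253, 253, 253, 252]
after 346 [156, 133, 147, 162, 165, 164, 162, 160, 158, 158, 161, 162, 154, 145, 143, 143, 142, 141, 140, 143, 170, 218, 248, 253, 253, 253, 253, 252]
94 [338.24611973 211.61618637]
84 [338.12629982 214.79111366]
82 [338.10250574 215.42159719]
```

```bash
python3 -c "
from workcell import env
print(env.finish_job(),env.get_obs()['time_s'])"
```

```text
the job is handed in; nothing more can be done
the job is handed in; nothing more can be done
```

The cartridge is in the well and driven fully home by the clamp, and I handed the job in at about 22 s of robot time.

- **Placing:** I gripped the grey cartridge across its 30 mm and lowered it into the white housing's well without measurable contact force. I let go with it about 1 mm above the raised seat. The wrist view then showed its spot exactly where a top at 94 mm should appear.
- **Clamping:** I swung the clamp over with the shut fingers. It first pressed on the cartridge at about 0.34 rad and drove the seat at about 7 N. At about 0.15 rad the force climbed at once. I pressed to 15.3 N down (about 17 N in total) and then let go.
- **Last checks:** In the side view the cartridge's top edge had dropped 4 pixels, where 12 mm would be 3.8. That means it is fully home to within about 1 mm. The clamp stayed down after release, the arm was clear and the wrist force was near zero.
- **What disagreed:** Different edges of the housing put the well's sideways centre up to about 0.9 mm either way. I aimed at the middle, and it fitted. I did not re-measure the bystanders at the end. The arm kept clear of them, and I saw none out of place in the last view.

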